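# Feel out the tight spot on the gauge slide

## Task

Check the gauge slide of the wheel jig for a tight spot: bring the carriage home against the rubber stop at its left end (left as the robot looks at it) and then stroke it through its full travel until it rests against the stop at the right end, never ramming a stop (stay under 20 N). Somewhere in between it runs stiffly: bring the carriage back and leave it standing by itself in the middle of that tight stretch, so that I can ease the rail there. Leave the other things on the counter where they lie.

Things in the scene. Friction and masses are not known exactly. Their poses are not given: they have to be found in the camera images.
- slide: Gauge slide screwed to the counter: aluminium beam 70 wide (x), 340 long (y), 30 mm high, a 15 mm steel profile rail along the middle of its top, a stop block 58 mm high at each end. Origin under the beam's centre on the counter; y runs along the rail to the left-hand end, z up. Fixed, at any yaw within 0.4 rad of square to the robot.
- carriage (a joint): Place of the carriage along the rail, m: 0 where it just touches the left rubber stop, growing along the slide's -y axis, 0.200 where it just touches the right one. Drag about 1 N, but in one unseen tight stretch, felt over 20 mm of travel with its middle anywhere from 0.035 to 0.165, it rises to 6 to 13 N, alike from both sides. It stays where it is left.
- plate (a point): Centre of the upper face of the carriage's aluminium top plate, 60 x 60 mm, 66 mm above the counter, on a steel bearing block 60 mm long (along the rail) and 47 mm wide that runs on the rail; 0.6 kg.
- post (a point): Centre, half-way up, of the plain upright steel gauge post on the carriage, 18 mm diameter, 50 mm tall (from the top plate at 66 mm to 116 mm above the counter), the part to take hold of or push the carriage by; it travels with the carriage.
- stop_left_face (a point): Tip of the left rubber stop (14 mm across, 8 mm long, on the left stop block, 46 mm above the counter; it gives 1 mm for about 3 N, up to 7 mm) that the end face of the carriage block meets; at that moment the post's axis is 30 mm from it along the rail.
- stop_right_face (a point): The same at the right-hand end.
- pedal_wrench: Stainless pedal wrench lying flat, 305 x 36 x 9 mm; origin under its middle, x towards the jaw. Bystander.
- tool_tray: Yellow plastic tool tray, 160 x 110 x 35 mm, open; origin under its centre. Bystander.
- rear_light: Orange bicycle rear light lying on its black back, 34 x 56 x 31 mm; origin under its centre. Bystander.
- bell: Chrome bicycle bell, dome 55 mm across, 35 mm high, a thumb lever 34 mm out along its x; origin under its centre. Bystander.
- dial_gauge: Dial gauge lying face up, 58 mm across, 23 mm high, stem reaching 66 mm along its x and a stub 42 mm along -x; origin under the dial's centre. Bystander.
- lube_bottle: Grey chain-oil bottle standing upright, 36 mm across, 110 mm high; origin under its centre. Bystander.
- tyre_lever: Black plastic tyre lever lying flat, 114 x 18 x 7 mm along its x; origin under its middle. Bystander.
- pedal: Black flat pedal lying on its face, 88 x 96 x 26 mm, its axle stub reaching 69 mm along its y; origin under its centre. Bystander.

How it is judged:
By the outcome, as a careful person would: the job done as asked, in the order asked, and still so for the second after the job is handed in, with the robot touching nothing.
It also fails if it takes over 54 s, if anything falls off the work surface, if the arm or the gripper's body presses on something with over 40 N, if the wrist force passes 120 N, or if a joint passes its speed limit or range.

## Robot

A 6-joint arm with a two-finger parallel gripper is mounted at the origin on the work surface. World frame = base frame: x ahead of the robot, y to its left, z up, the work surface at z = 0. Lengths are in m, angles in rad, forces in N, time in s.
With the tool pointing down it reaches from about 0.35 to 1 m from the base axis. Payload 7.1 kg.
Tool frame: the origin (TCP) lies between the finger pads; the fingertips stand 22 mm ahead of it and the grasp point (between the pads) lies 3 mm ahead of it; x points along the fingers, y is the direction in which the jaws open and shut, and the axes are right-handed (so a half turn about x gives the same grasp; the last joint's range is limited). The gripper opens to 85 mm and grips with 20 to 120 N. Pads are 22 mm wide; open, the fingers measure 114 mm over their backs; the gripper's body (76 mm by 85 mm) begins 54 mm behind the grasp point. The pads swing forward as they close: fully open they stand 13 mm farther back than shut.
Start: joints at [-1.234, 0.423, 1.63, -0, 1.089, -0.019], TCP at [0.218, -0.586, 0.253] pointing down, gripper open.
Joint ranges: [-3, 3], [-0.9, 2.11], [0.09, 2.58], [-1.31, 4.45], [0.11, 2.69], [-2.54, 2.54]. Speed limits (rad/s): [2.39, 2.39, 3.01, 3.14, 3.14, 3.14].

## Interface

Orientations are given as a rotation vector (axis times angle).
In Python, from rig import manip gives the robot as it stands. The module is installed in compiled form; this text tells all that it offers. Calls block until the motion is done:
- manip.move_to(position, orientation): joint-space move of the TCP to a pose.
- manip.servo_line(position, orientation=None, rate=0.15): straight line of the TCP; orientation=None keeps the orientation; rate is the mean speed in m/s.
- manip.set_joints(angles): joint-space move.
- manip.command_gripper(opening, f_grip=None): finger opening in m; f_grip is the grip in N (None keeps the last); returns when the fingers have stopped.
- manip.hold(seconds).
- manip.solve_ik(position, orientation): joint angles nearest the present ones, or None.
- manip.camera(name): name is "scene" or "top"; returns a dict with "image" (384x512x3 uint8, red, green, blue), "fx", "fy", "cx", "cy" (pixels), "cam_to_world" (4x4, takes a point from camera to world coordinates). Camera axes: x right, y down, z forward; pixel columns grow to the right and rows downward; lengths in m; the calibration is good to about 2 mm. A picture is of the moment at which its call begins. There is no depth.
A pose or a line that the arm cannot do raises manip.IKError and nothing moves.
- manip.sign_off(): hands the job in, once; it reports no verdict.
Readings, each from a call of its own:
- manip.get_time(): time.
- manip.get_joint_positions(): joint angles.
- manip.get_joint_vel(): joint speeds.
- manip.get_tau(): joint torques, N m.
- manip.get_position(): TCP position.
- manip.get_ee_rot(): TCP orientation.
- manip.get_contact_force(): force on the tool from outside, world axes, zero at the start.
- manip.get_torque(): the same for the moment, N m.
- manip.get_width(): finger opening in m.
Only numpy, scipy, OpenCV 4.12 (cv2) and the standard library are available. Lean on these libraries where they do the work, as an engineer would, in place of code of your own. Each camera call takes 0.05 s, during which the arm holds its last target.

## Working session

There is one attempt and no reset: what is moved stays moved. The work goes in short steps, each a Python script; the robot and the scene stay as the last script left them, time stands still between calls to the robot, and variables do not carry over. Pictures are saved under pics/ and viewed, and the job is handed in when it is done.

```bash
mkdir -p pics; python3 - <<'E'
from rig import manip
import cv2,pickle
d={}
for n in("scene","top"):
    c=manip.camera(n);d[n]=c
    cv2.imwrite(f"pics/{n}0.png",cv2.resize(c["image"][:,:,::-1],(800,600),interpolation=cv2.INTER_CUBIC))
    print(n,c["fx"],c["fy"],c["cx"],c["cy"],c["cam_to_world"])
pickle.dump(d,open("c0.pkl","wb"))
print(manip.get_time(),manip.get_contact_force(),manip.get_ee_rot(),manip.get_width())
E
```

```text
scene 447.6210175643611 447.6210175643611 255.23915465431875 194.06584127806985 [[-0.57127656  0.56460812 -0.59570191  1.29740521]
 [ 0.82066788  0.40367771 -0.40441135  0.55949645]
 [ 0.01213765 -0.71990415 -0.69396736  0.93030996]
 [ 0.          0.          0.          1.        ]]
top 450.96070740503757 450.96070740503757 258.73896863470077 192.45336974628555 [[-4.36411751e-03 -9.89960733e-01  1.41275270e-01  4.16307302e-01]
 [-9.99990365e-01  4.38713325e-03 -1.48545562e-04  8.66114559e-02]
 [-4.72739161e-04 -1.41274557e-01 -9.89970341e-01  1.20976574e+00]
 [ 0.00000000e+00  0.00000000e+00  0.00000000e+00  1.00000000e+00]]
0.1 [ 0.17987894 -0.14456128  0.71450515] [ 2.02803059  0.36608539 -2.02852168] 0.0855375603674043
```

View pics/scene0.png

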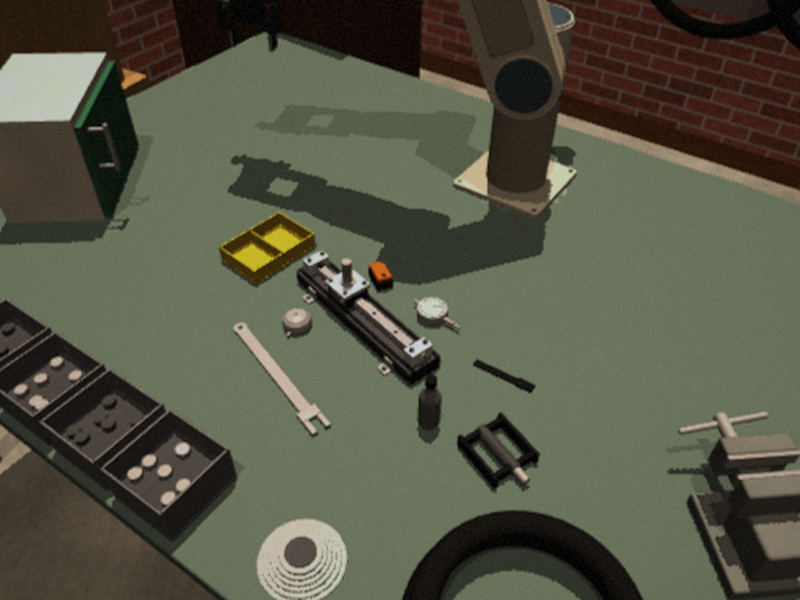

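View pics/top0.png

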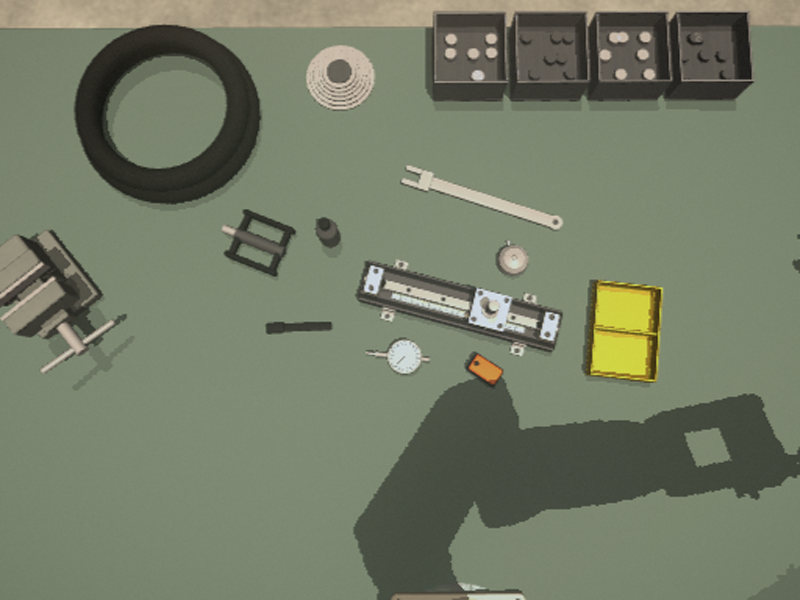

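The top view shows the slide from its left stop block at about (372,278) to its right one at about (550,325), with the carriage at about (490,308). The lube bottle stands beyond the left end, and the light and the dial gauge lie on the near side. I'll enlarge it.

```bash
python3 - <<'E'
import pickle,cv2
d=pickle.load(open("c0.pkl","rb"))
im=d["top"]["image"][:,:,::-1]
c=im[160:235,220:370]; cv2.imwrite("pics/topcrop.png",cv2.resize(c,None,fx=5.3333,fy=5.3333,interpolation=cv2.INTER_CUBIC))
im=d["scene"]["image"][:,:,::-1]
c=im[150:250,180:290]; cv2.imwrite("pics/scrop.png",cv2.resize(c,None,fx=6,fy=6,interpolation=cv2.INTER_CUBIC))
E
```

```text
(no output)
```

View pics/topcrop.png

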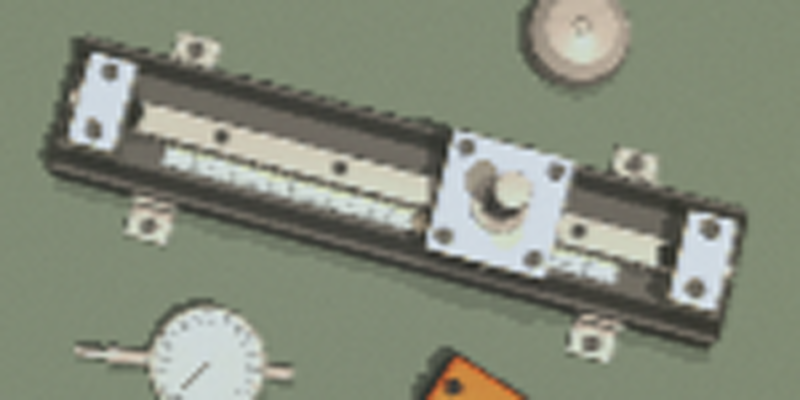

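View pics/scrop.png

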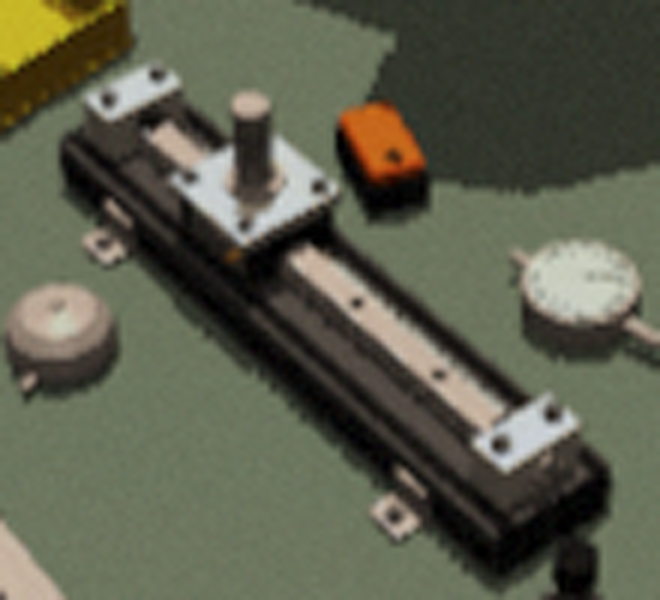

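```bash
cat > h.py <<'E'
import pickle,numpy as np
def ray(c,u,v,z):
    T=c["cam_to_world"];r=T[:3,:3]@np.array([(u-c["cx"])/c["fx"],(v-c["cy"])/c["fy"],1]);o=T[:3,3]
    return o+r*(z-o[2])/r[2]
E
python3 - <<'E'
from h import *
d=pickle.load(open("c0.pkl","rb"))
t=lambda u,v,z:ray(d["top"],220+u/5.3333-.4,160+v/5.3333-.4,z)
s=lambda u,v,z:ray(d["scene"],180+u/6-.4,150+v/6-.4,z)
P=lambda *a:print(*[np.round(x,4) for x in a])
P(t(512,190,.116),s(250,103,.116))
p=[t(*q,.066) for q in[(455,130),(575,160),(545,275),(428,248)]];P(np.mean(p,0),*[np.linalg.norm(p[i]-p[i-1]) for i in range(4)])
p=[s(*q,.066) for q in[(254,134),(338,188),(244,245),(170,180)]];P(np.mean(p,0))
L=t(103,102,.058);R=t(702,259,.058);P(L,R,np.linalg.norm(L-R))
L2=s(527,434,.058);R2=s(133,95,.058);P(L2,R2,np.linalg.norm(L2-R2))
for a,b in((L,R),(L2,R2)):
    v=a-b;P(np.arctan2(-v[0],v[1]),(a+b)/2)
b=d
# beam corners, base z=.03 top
P(t(80,40,.03),t(745,212,.03),t(715,345,.03),t(48,168,.03))
# neighbours
P(t(575,30,.03),t(475,375,.031),t(205,365,.023))
P(ray(d["top"],326*.64,222*.64,.11))
E
```

```text
[ 0.5649 -0.0527  0.116 ] [ 0.5634 -0.0551  0.116 ]
[ 0.5654 -0.0535  0.066 ] 0.0588 0.0593 0.0576 0.0572
[ 0.5661 -0.0546  0.066 ]
[0.6168 0.1377 0.058 ] [ 0.5389 -0.1508  0.058 ] 0.2988
[0.6169 0.1379 0.058 ] [ 0.5403 -0.1501  0.058 ] 0.298
-0.2639 [ 0.5779 -0.0066  0.058 ]
-0.2597 [ 0.5786 -0.0061  0.058 ]
[0.6532 0.1504 0.03  ] [ 0.5651 -0.1786  0.03  ] [ 0.4994 -0.1615  0.03  ] [0.5886 0.1661 0.03  ]
[ 0.6572 -0.0969  0.03  ] [ 0.4852 -0.0434  0.031 ] [0.4912 0.0887 0.023 ]
[0.7012 0.2113 0.11  ]
```

```bash
cat >> h.py <<'E'
from rig import manip
from scipy.spatial.transform import Rotation as Ro
YAW=-0.262
yv=np.array([-np.sin(YAW),np.cos(YAW),0]); C=np.array([.578,-.0065,0])
def ori(sgn):
    x=np.array([0,0,-1.]);y=sgn*yv
    return Ro.from_matrix(np.c_[x,y,np.cross(x,y)]).as_rotvec()
def post(q,z): # nominal TCP for carriage place q
    p=C+yv*(0.1-q); p[2]=z; return p
def along(): return 0.1-(np.asarray(manip.get_position())-C)@yv
def F(): return np.asarray(manip.get_contact_force())
E
python3 - <<'E'
from h import *
p0=np.array([.565,-.0537,.22])
for s in(1,-1):
    print(s,manip.solve_ik(p0,ori(s)),[manip.solve_ik(post(q,.096),ori(s)) is not None for q in(-.005,.1,.205)])
s=min((1,-1),key=lambda s:abs(manip.solve_ik(p0,ori(s))[5]))
manip.command_gripper(.05,20)
manip.move_to(p0,ori(s))
manip.hold(.2)
c=manip.camera("top")
import cv2
cv2.imwrite("pics/t1.png",cv2.resize(c["image"][140:260,200:380,::-1],None,fx=4,fy=4,interpolation=cv2.INTER_CUBIC))
c=manip.camera("scene")
cv2.imwrite("pics/s1.png",cv2.resize(c["image"][110:250,160:310,::-1],None,fx=4,fy=4,interpolation=cv2.INTER_CUBIC))
print(s,manip.get_time(),manip.get_position(),manip.get_ee_rot(),ori(s),F(),manip.get_width())
E
```

```text
1 [-1.15728590e-01  3.81061211e-01  1.78511747e+00 -4.44089210e-16
  9.75413972e-01 -1.42452492e+00] [True, True, True]
-1 [-0.11572859  0.38106121  1.78511747  0.          0.97541397  1.71706774] [True, True, True]
1 3.1167 [ 0.56500769 -0.05408575  0.22000217] [ 0.20623608  1.56085769 -0.20621685] [ 0.20566801  1.56099372 -0.20566801] [ 0.23814696  0.20277602 -0.13015894] 0.04987663749161456
```

View pics/t1.png

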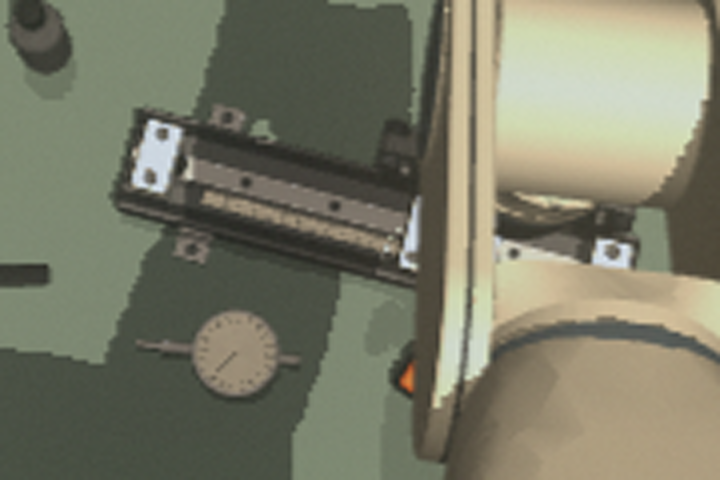

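View pics/s1.png

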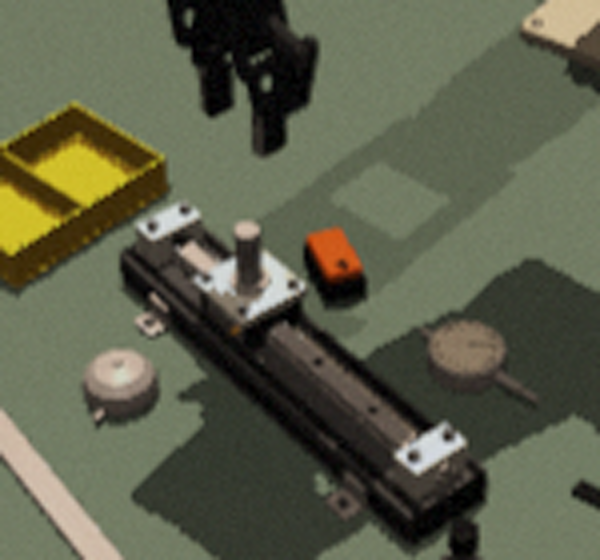

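The fingers straddle the post along the rail: in the scene crop the tips are at (215,110) and (268,150), above the post at (248,230). I'll descend and grip.

```bash
python3 - <<'E'
from h import *
p=manip.get_position(); o=ori(1)
manip.servo_line([.565,-.0537,.12],o,rate=.15)
print(manip.get_time(),F())
manip.servo_line([.565,-.0537,.096],o,rate=.08)
print(manip.get_time(),F(),manip.get_position())
manip.command_gripper(.0,25)
print(manip.get_time(),F(),manip.get_width(),along())
# trial steps to left
q=along(); z=.096
lat=np.array([yv[1],-yv[0],0])
print('lat',(np.array(manip.get_position())-C)@lat)
for i in range(5):
    q-=.004
    t=manip.get_time();manip.servo_line(post(q,z),o,rate=.03)
    f=F();print(round(manip.get_time()-t,3),round(q,4),round(along(),4),np.round([f@yv,f@lat,f[2]],2))
E
```

```text
3.9333 [0.48196564 0.34674354 1.25782454]
4.3833 [-0.02486947  0.12020325  0.1283209 ] [ 0.56460518 -0.05365659  0.0954138 ]
4.7667 [-0.41036179 -0.13451439  1.70224166] 0.0173058268818107 0.14893076206273068
lat -9.421885732672942e-05
0.283 0.1449 0.1445 [ 1.66 -2.63  6.74]
0.283 0.1409 0.1404 [ 0.7  -2.5   5.89]
0.283 0.1369 0.1364 [ 0.84 -2.01  4.99]
0.283 0.1329 0.1324 [ 2.3  -2.26  5.56]
0.283 0.1289 0.1284 [ 1.97 -2.05  6.18]
```

```bash
python3 - <<'E'
from h import *
o=ori(1);z=.096;lat=np.array([yv[1],-yv[0],0])
q=.1289; base=None;log=[]
while q>-.012:
    st=.005 if q>.0165 else .0015
    q-=st
    manip.servo_line(post(q,z),o,rate=.04 if st>.002 else .02)
    f=F();log.append((q,along(),f@yv));print(round(manip.get_time(),2),round(q,4),round(along(),4),np.round([f@yv,f@lat,f[2]],1))
    if f@yv<-4 and q<.0165: break
    if f@yv<-15.5: print('big');break
E
```

```text
6.46 0.1239 0.1234 [ 1.7 -2.6  6.5]
6.73 0.1189 0.1184 [ 0.6 -1.4  5.7]
7.01 0.1139 0.1134 [ 1.  -2.2  5.5]
7.28 0.1089 0.1084 [ 1.5 -1.9  5.3]
7.56 0.1039 0.1034 [ 0.7 -1.3  5.5]
7.83 0.0989 0.0984 [ 0.2 -1.5  4.7]
8.11 0.0939 0.0934 [ 1.3 -2.5  4.8]
8.38 0.0889 0.0884 [ 0.2 -2.   6.1]
8.66 0.0839 0.0834 [ 0.6 -2.6  5. ]
8.93 0.0789 0.0785 [ 1.  -2.3  5.8]
9.21 0.0739 0.0735 [-0.6 -2.1  5.6]
9.48 0.0689 0.0683 [ 3.  -1.9  5.5]
9.76 0.0639 0.0631 [ 2.8 -2.9  4.5]
10.03 0.0589 0.0581 [ 3.9 -2.5  6. ]
10.31 0.0539 0.0531 [ 3.8 -2.2  6.2]
10.58 0.0489 0.0485 [ 0.9 -1.3  6.9]
10.86 0.0439 0.0435 [ 1.5 -1.5  5.6]
11.13 0.0389 0.0385 [ 1.  -2.2  6.5]
11.41 0.0339 0.0335 [ 1.1 -2.1  5.1]
11.68 0.0289 0.0286 [ 0.7 -2.1  5.2]
11.96 0.0239 0.0236 [ 1.2 -0.5  6. ]
12.23 0.0189 0.0185 [ 1.7 -2.   5.9]
12.51 0.0139 0.0136 [-0.2 -1.8  5.8]
12.76 0.0124 0.0122 [ 0.7 -1.5  5.1]
13.01 0.0109 0.0107 [ 0.7 -0.6  5.4]
13.26 0.0094 0.0093 [ 0.5 -0.7  5.3]
13.51 0.0079 0.0078 [0.8 0.1 5.3]
13.76 0.0064 0.0063 [ 1.  -2.   4.6]
14.01 0.0049 0.0048 [ 0.9 -0.4  5.5]
14.26 0.0034 0.0033 [ 0.9 -0.6  6.5]
14.51 0.0019 0.0018 [ 1.1 -0.8  5.8]
14.76 0.0004 0.0006 [-2.4 -0.9  5.6]
15.01 -0.0011 -0.0004 [-4.2 -0.6  6.5]
```

Home was reached gently: contact at a reading of about 0.001, peak about 5 N. The residuals suggest stiffness at about 0.05–0.07. Next is the right-hand stroke, with finer steps there.

```bash
python3 - <<'E'
from h import *
o=ori(1);z=.096
q=-.0011
while q<.212:
    st=.010 if (q<.03 or .095<q<.18) else (.0025 if q<.1 else .0015)
    q+=st
    manip.servo_line(post(q,z),o,rate=.06 if st>.005 else .02)
    f=F();print(round(manip.get_time(),2),round(q,4),round(along(),5),round(f@yv,1),round(f[2],1))
    if f@yv>4 and q>.18: break
    if abs(f@yv)>15: print('big');break
E
```

```text
15.32 0.0089 0.0094 -1.3 5.7
15.64 0.0189 0.01967 -0.5 6.1
15.96 0.0289 0.02973 -1.3 6.7
16.27 0.0389 0.03972 -0.6 7.2
16.55 0.0414 0.04202 -1.5 6.7
16.82 0.0439 0.04449 -0.4 6.6
17.1 0.0464 0.04698 -1.4 6.2
17.38 0.0489 0.04951 -0.7 7.0
17.65 0.0514 0.05195 -0.5 7.2
17.93 0.0539 0.05452 -1.2 7.0
18.2 0.0564 0.05695 -1.0 6.7
18.48 0.0589 0.05943 -0.4 7.6
18.75 0.0614 0.06183 -0.4 7.2
19.02 0.0639 0.06441 -0.6 6.7
19.3 0.0664 0.06718 -2.8 7.5
19.57 0.0689 0.06956 -0.5 7.2
19.85 0.0714 0.07201 -1.7 5.9
20.12 0.0739 0.07452 -0.8 7.1
20.4 0.0764 0.07699 -1.2 6.0
20.68 0.0789 0.0795 -0.9 8.2
20.95 0.0814 0.08201 -0.9 8.0
21.23 0.0839 0.08451 -1.1 7.4
21.5 0.0864 0.08703 -1.1 7.2
21.77 0.0889 0.08949 -0.7 7.0
22.05 0.0914 0.09201 -0.3 7.5
22.32 0.0939 0.09451 -1.0 6.7
22.6 0.0964 0.097 -1.8 7.4
22.92 0.1064 0.10725 -0.9 6.5
23.23 0.1164 0.11725 -0.7 7.3
23.55 0.1264 0.12727 -0.1 8.4
23.87 0.1364 0.13725 -1.1 7.5
24.18 0.1464 0.14725 -1.0 7.6
24.5 0.1564 0.15726 -1.3 7.4
24.82 0.1664 0.16728 -0.8 7.1
25.13 0.1764 0.17728 -0.4 7.1
25.45 0.1864 0.18728 -1.0 7.1
25.7 0.1879 0.18855 -1.4 7.3
25.95 0.1894 0.18998 -0.2 7.8
26.2 0.1909 0.19148 0.4 7.9
26.45 0.1924 0.19297 -0.4 7.4
26.7 0.1939 0.19445 -0.2 7.8
26.95 0.1954 0.19595 -0.8 7.9
27.2 0.1969 0.19746 -0.7 7.7
27.45 0.1984 0.19897 0.0 8.1
27.7 0.1999 0.20045 -1.1 7.8
27.95 0.2014 0.20195 -0.4 7.4
28.2 0.2029 0.20316 2.0 7.1
28.45 0.2044 0.20423 5.3 7.7
```

The right stop was reached, with contact at about 0.2023 and a peak of about 6 N. Now I'll go back and refine the tight zone with interleaved leftward passes, because the residual shows clearly in that direction.

```bash
python3 - <<'E'
from h import *
o=ori(1);z=.096
R=[]
for k,ph in enumerate((.00125,.0025,.00375)):
    q=.0839-ph
    manip.servo_line(post(q,z),o,rate=.1)
    while q>.0445:
        q-=.005
        manip.servo_line(post(q,z),o,rate=.04)
        f=F();a=along();R.append((a,f@yv,a-q))
    print(round(manip.get_time(),2))
    if manip.get_time()>40: break
for r in sorted(R): print(round(r[0],5),round(r[1],1),round(r[2]*1e3,2))
E
```

```text
32.02
34.75
37.48
0.04026 0.5 0.11
0.04151 -0.0 0.11
0.04275 1.7 0.1
0.04526 1.4 0.11
0.04652 1.3 0.12
0.04777 1.0 0.12
0.05026 1.1 0.11
0.0513 1.9 -0.1
0.05248 3.0 -0.17
0.05495 3.1 -0.2
0.05621 4.1 -0.19
0.05746 2.7 -0.19
0.05995 3.7 -0.2
0.06124 2.2 -0.16
0.06243 3.6 -0.22
0.06503 2.6 -0.12
0.06631 3.2 -0.09
0.06758 2.5 -0.07
0.07032 1.6 0.17
0.07154 1.4 0.14
0.07279 0.5 0.14
0.07539 0.6 0.24
0.07663 1.3 0.23
0.07782 0.6 0.17
```

```bash
python3 - <<'E'
from h import *
import cv2
o=ori(1);z=.096
manip.servo_line(post(.0599,z),o,rate=.06); manip.hold(.1)
print(along(),F()@yv)
manip.command_gripper(.05); print(manip.get_time(),along(),manip.get_width(),F())
p=np.array(manip.get_position());manip.servo_line([p[0],p[1],.15],o,rate=.1)
manip.servo_line([p[0],p[1],.22],o,rate=.2)
manip.servo_line([p[0]-.13,p[1]-.15,.26],o,rate=.3)
d={n:manip.camera(n) for n in("top","scene")};pickle.dump(d,open("c2.pkl","wb"))
cv2.imwrite("pics/t2.png",cv2.resize(d["top"]["image"][:,:,::-1],(800,600)))
cv2.imwrite("pics/t2c.png",cv2.resize(d["top"]["image"][160:235,220:370,::-1],None,fx=5.3333,fy=5.3333,interpolation=cv2.INTER_CUBIC))
cv2.imwrite("pics/s2.png",cv2.resize(d["scene"]["image"][150:250,180:290,::-1],None,fx=6,fy=6,interpolation=cv2.INTER_CUBIC))
print(manip.get_time(),F())
E
```

```text
0.061016818877357465 -4.13652921569701
38.475 0.05994624866900332 0.049970325518827775 [-0.26713622  0.38900187  0.0920548 ]
40.5917 [-0.04427956 -0.04172935 -0.16453359]
```

View pics/t2.png

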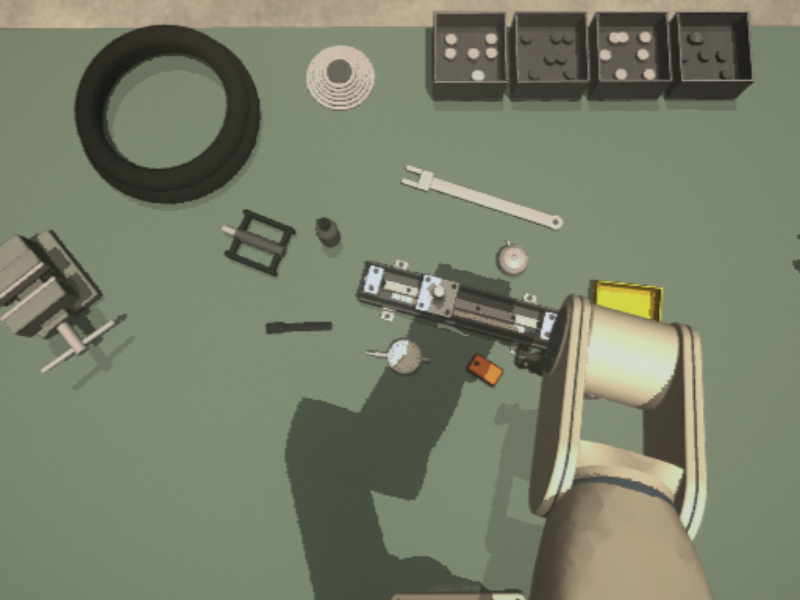

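View pics/s2.png

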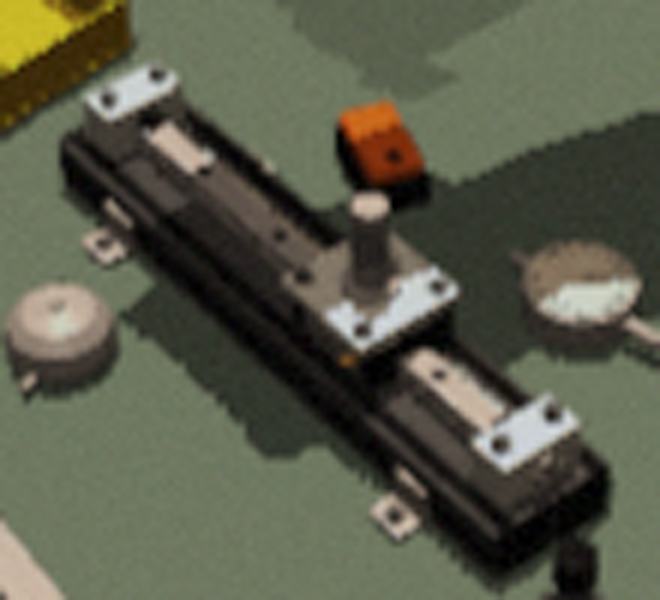

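```bash
python3 - <<'E'
from h import *
d=pickle.load(open("c2.pkl","rb"));d0=pickle.load(open("c0.pkl","rb"))
for nm,a,b in(("scene",(250,103),(370,205)),):
    p=[ray(d["scene"],180+u/6-.4,150+v/6-.4,.116) for u,v in(a,b)]
    print(p,[0.1-(x-C)@yv for x in p])
t=ray(d["top"],439*.64,290*.64,.116);print(t,.1-(t-C)@yv)
manip.sign_off();print(manip.get_time())
E
```

```text
[array([ 0.56340898, -0.05508624,  0.116     ]), array([0.58752595, 0.03168695, 0.116     ])] [np.float64(0.15070744030541602), np.float64(0.060648879920572586)]
[0.58915014 0.03181545 0.116     ] 0.06010407372745271
the job is handed in; nothing more can be done
the job is handed in; nothing more can be done
```

The gauge slide has one tight stretch, with its middle about 59 mm from the left stop. The carriage now stands there by itself, and the job is handed in.

- **Strokes:** I gripped the post and brought the carriage home against the left stop, where the highest reading was about 5 N. I then stroked it through to the right stop, where the highest was about 6 N. Contact-to-contact travel came out at about 0.2008 m, against the nominal 0.200 m.
- **Finding the tight spot:** Forces could only be read between steps, so I could not measure the drag itself. The stiffness showed as residual force after each stop:
  - All leftward passes agreed on a stretch from about 0.051 to 0.069 on my scale, which reads about 1.5 mm high. Its middle is about 0.060 on that scale, or 0.0585–0.059 m of true carriage travel.
  - The rightward stroke barely showed it: one stop, at about 0.067, stood out.
- **Final checks:**
  - Both cameras put the released post at about 0.060–0.061 on my scale.
  - I would trust the place along the rail to about 1–2 mm. The arm held about 4 N along the rail just before I let go, and sprang back about 1 mm on opening.
  - The gripper was clear with no contact force at about 41 s.
  - In the last pictures the other things looked to be where they lay. The arm partly hid the tool tray in the top view.

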